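Draw the brass blank home in the engraving jig and latch it

TASK

Press lightly on top of the polished brass blank and draw it out from under the clear guard, toward you along the jig, until it sits fully home against the blue front stop; then swing the keeper (the steel arm with the red pin) all the way across behind the blank so that it is locked in. Touch down slowly and press gently so the polish is not marked, do not ram the blank into the stop, keep it flat in the jig, and leave the jar, hammer and file where they lie.

Things in the scene. Friction and masses are not known exactly. Their poses are not given: they have to be found in the camera images.
- jig: Fixed dark steel jig, 320 mm long (x), 160 mm wide, flat bed 18 mm above the bench. Origin at bench height on the centre line; bed runs from x = -115 to +205 mm. +x points away from the robot, +y left, z up; may be turned up to 17 degrees. Two aluminium rails 3 mm high (inner faces at y = +-50.5 mm) guide the blank.
- stop: Blue-painted front stop bar, fixed across the near end of the jig: 18 mm thick (x), 150 mm long (y), 12 mm high above the bed. This entry's frame is the jig's own frame (same origin and axes).
- stop_face (a point): Middle of the stop's face against which the blank seats, 3 mm above the bed (jig x = -90 mm, y = 0). Axes as the jig's.
- plate: Loose polished brass blank 100 (x) by 96 (y) by 6 mm, 0.3 to 0.6 kg, on the bed, 2.5 mm play to each rail; far edge under the guard, near part bare; too wide to grip. Origin: centre of underside. Closed fingertips pressing 10 to 18 N, 25 to 35 mm behind its front edge, drag it at 20 to 30 mm/s; lighter or faster slips. Rigid: go by force, touch down at 5 mm/s; over 30 N marks it.
- plate_front (a point): Middle of the blank's near (front) edge, half-way up its thickness: plate x = -50 mm. Axes as the plate's. It coincides with stop_face when the blank is home.
- keeper (a joint): Steel keeper arm (50 x 12 mm, 3.5 to 11 mm above the bed) swinging level about a pivot on the left rail, jig x = 18.5, y = 62 mm. 0 = parked, pointing away and 0.43 rad left; grows clockwise from above; 2.0 = end stop, straight across (jig -y), 2.5 mm behind the far edge of a blank that is home; one not home blocks it. Needs about 1 N at the pin; stays where left.
- keeper_grip (a point): Middle of the free length of the keeper's upright red pin, 12 mm in diameter, at the height to grip, 40 mm from the pivot along the arm, 33.5 mm above the bed. The pin is round and stands from 11 to 47 mm above the bed. Its x axis points along the arm from the pivot.
- keeper_hinge (a point): A point on the keeper's upright pivot axis at the same height as keeper_grip.
- jar: Amber glass jar with black cap, 48 mm diameter, 55 mm high, standing on the bench left of the jig's near half. Origin at the centre of its underside. Leave alone.
- mallet: Small bench hammer, 200 mm long, lying on the bench left of the jig's far half, about 100 mm from the rail. Leave alone.
- file: Flat needle file with a wooden handle, 175 mm long, 16 mm high, lying on the bench right of the jig. Leave alone.
- guard: Clear fixed guard plate over the jig's far end: jig x = 100 to 200 mm, y = +-75 mm, underside 10 mm and top 14 mm above the bed, four screw heads up to 17 mm. This entry's frame is the jig's own frame (same origin and axes).
Mind the look-alikes: they are no part of the job. Of the things like the plate, leave any that is turquoise; of the rest the smaller one is meant.

How it is judged:
By the outcome, as a careful person would: the job done as asked, in the order asked, and still so for the second after the job is handed in, with the robot touching nothing.
It also fails if it takes over 72 s, if anything falls off the work surface, if the arm or the gripper's body presses on something with over 40 N, if the wrist force passes 120 N, or if a joint passes its speed limit or range.

ROBOT

A 6-joint arm with a two-finger parallel gripper is mounted at the origin on the work surface. World frame = base frame: x ahead of the robot, y to its left, z up, the work surface at z = 0. Lengths are in m, angles in degrees, forces in N, time in s.
With the tool pointing down it reaches from about 0.4 to 0.825 m from the base axis. Payload 7 kg.
Tool frame: the origin (TCP) lies at the very end of the fingers, on their centre line; the grasp point (between the pads) lies r.grip_depth behind it (r.grip_depth is the distance from the TCP to the grasp point, in m); z points along the fingers, y is the direction in which the jaws open and shut (so a half turn about z gives the same grasp; the last joint's range is limited). The gripper opens to 88 mm and grips with 3 to 60 N. Pads are 19 mm wide; open, the fingers measure 130 mm over their backs; the gripper's body (78 mm by 193 mm) begins 47 mm behind the grasp point.
Start: joints at [87.267, 20.546, 0.682, 0, -70.136, -16.507], TCP at [0.222, 0.637, 0.227] pointing down, gripper open.
Joint ranges: [-176.03, 176.03], [-82.01, 121.73], [-58.28, 71.71], [-173.87, 95.51], [-174.79, -0.11], [-173.66, 173.66]. Speed limits (degrees/s): [136.94, 136.94, 172.46, 180, 180, 180].

INTERFACE

Orientations are given as [roll, pitch, yaw] about the fixed x, y, z axes, in that order (R = Rz(yaw) Ry(pitch) Rx(roll)).
In Python, from plant import r gives the robot as it stands. The module is installed in compiled form; this text tells all that it offers.
- The arm moves only by the tool step_arm, never from a script. Its argument "increments" is a list of rows, each a list of 3 entries, a list of its own where there are three numbers: the shift along the tool's x, y, z in m, then the turn, a rotation vector about the tool's x, y, z in rad, then the closure, from 0 (fully open) to 1 (shut). In form: [[[x, y, z], [wx, wy, wz], grip], ...]. A call has 1 to 10 rows; each row is the pose to reach, as a shift and turn from the pose commanded when the call began, along the tool's axes at that moment; what a row does not reach only later rows make up. A row lasts 1/10 s, in which the tool goes at most 50 mm and 8.59 degrees, less where a joint would pass 70% of its speed; a pose out of reach is approached as far as the arm can. A call with a gripper value outside its range is refused whole. The fingers move at their own pace and stop on an object; "force" is the grip in N (left out, the last holds). Time passes only in rows, so rows that repeat a pose let the fingers close. It gives the time, the measured TCP pose, the force and the opening at its end, in the units of the state.
- r.get_state(): the state, without advancing time (a new reading comes with each control period).
- r.capture(name): name is "scene" or "top"; returns a dict with "color" (400x640x3 uint8, red, green, blue), "intrinsics" (3x3 intrinsics, pixels), "rvec" (rotation vector, rad) and "tvec" (3), from world to camera coordinates, as OpenCV has them. Camera axes: x right, y down, z forward; pixel columns grow to the right and rows downward; lengths in m; the calibration is good to about 2 mm. A picture is of the moment at which its call begins. There is no depth.
- r.close_job(): hands the job in, once; it reports no verdict.
The state is a dict: "time_s": time; "joints": joint angles; "qd": joint speeds; "joint_torque": joint torques, N m; "tcp_pos": TCP position; "eef_rot": TCP orientation; "contact_force": force on the tool from outside, world axes, zero at the start; "moment": the same for the moment, N m; "gripper_width": finger opening in m.
Only numpy, scipy, OpenCV 4.12 (cv2) and the standard library are available. Lean on these libraries where they do the work, as an engineer would, in place of code of your own. Each camera call takes 0.05 s, during which the arm holds its last target.

## Working session

There is one attempt and no reset: what is moved stays moved. The work goes in short steps, Python scripts to look and compute and a tool call to move; the robot and the scene stay as the last step left them, time stands still between calls to the robot, and variables do not carry over. Pictures are saved under pics/ and viewed, and the job is handed in when it is done.

Besides the shell and the picture viewer there is one more tool, called after "Emit:" as name([rows], argument=value, ...), one row to a line, values as JSON. step_arm: Moves the arm, as the interface text tells. Its arguments: {"type":"object","properties":{"increments":{"type":"array","items":{"type":"array"}},"force":{"type":"number"}},"required":["increments"]}

```bash
mkdir -p pics
python3 - <<'E'
from plant import r
import cv2,numpy as np,pickle
s=r.get_state()
print(s, r.grip_depth)
for n in ("scene","top"):
    c=r.capture(n); pickle.dump(c,open(f"pics/{n}0.pkl","wb"))
    cv2.imwrite(f"pics/{n}0.png",c["color"][:,:,::-1]); print(n,c["intrinsics"].tolist(),c["rvec"],c["tvec"])
E
```

```text
{'time_s': 0.0, 'joints': array([ 8.72658609e+01,  2.05928551e+01,  6.33768694e-01, -2.05301368e-02,
       -7.01366620e+01, -1.65057710e+01]), 'qd': array([ 0.0250501 , -0.04938871,  0.02848889,  0.00670452, -0.07908727,
       -0.0102342 ]), 'joint_torque': array([-3.15200650e-04, -5.82704079e+01,  2.93067098e+01,  6.99781626e+00,
        6.93427603e-03, -1.61124613e-04]), 'tcp_pos': array([0.22230289, 0.63681784, 0.22560534]), 'eef_rot': array([ 1.79902714e+02, -8.70176058e-03, -1.92468945e+01]), 'contact_force': array([-0.16794132, -0.61062757,  0.30487789]), 'moment': array([-0.0231374 , -0.00343468,  0.04034621]), 'gripper_width': 0.08758778351667522} 0.0188
scene [[389.1419164371005, 0.0, 315.4188168996076], [0.0, 389.1419164371005, 197.10994592782126], [0.0, 0.0, 1.0]] [ 1.90966122  1.67647677 -0.61273549] [-0.04925194 -0.36601747  1.47125829]
top [[503.3195927054022, 0.0, 321.7154869190186], [0.0, 503.3195927054022, 198.92428231292564], [0.0, 0.0, 1.0]] [ 2.193024   -2.00368366  0.22922148] [-0.05972318  0.54826868  1.36724768]
```

View pics/scene0.png

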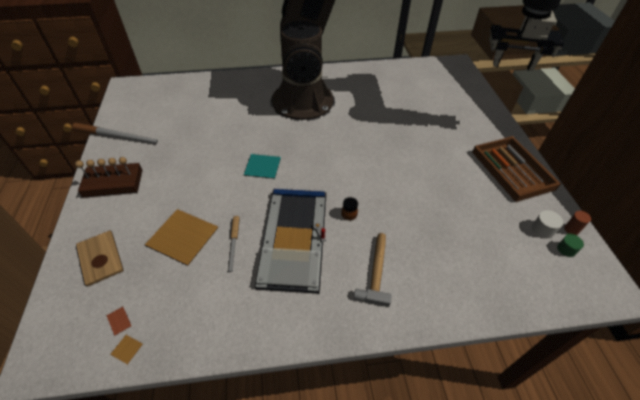

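View pics/top0.png

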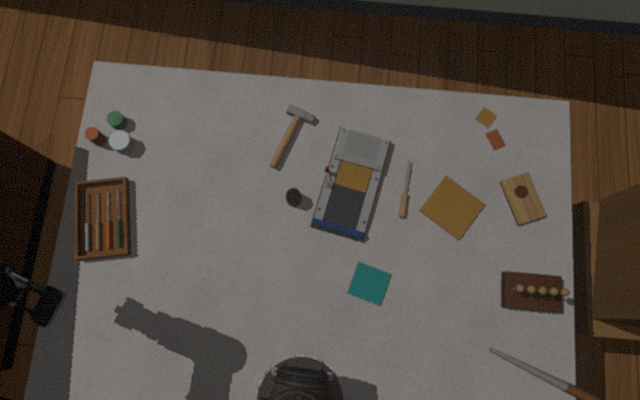

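Both pictures show the jig: blue stop at about scene (300,192) / top (339,230), blank at scene (293,238) / top (352,177), and red pin at scene (322,232) / top (327,169). Next I zoom in to get precise corners.

Run:
```python
import cv2,numpy as np,pickle
for n,(x0,y0,w,h) in dict(scene=(245,180,125,115),top=(275,95,145,150)).items():
    c=pickle.load(open(f"pics/{n}0.pkl","rb"))["color"][:,:,::-1]
    k=c[y0:y0+h,x0:x0+w]; k=cv2.resize(np.clip(k.astype(float)*1.6,0,255).astype(np.uint8),None,fx=4,fy=4,interpolation=cv2.INTER_CUBIC)
    cv2.imwrite(f"pics/{n}0z.png",k)
```

```text
(no output)
```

View pics/scene0z.png

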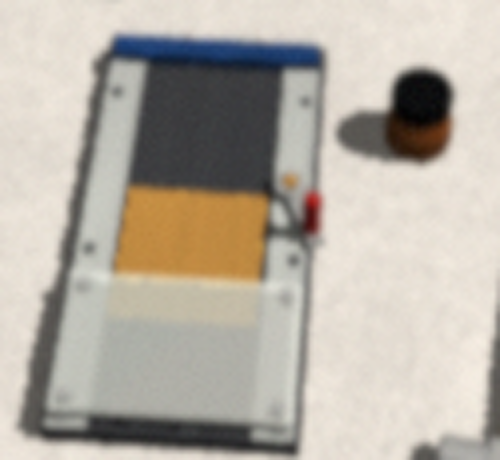

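View pics/top0z.png

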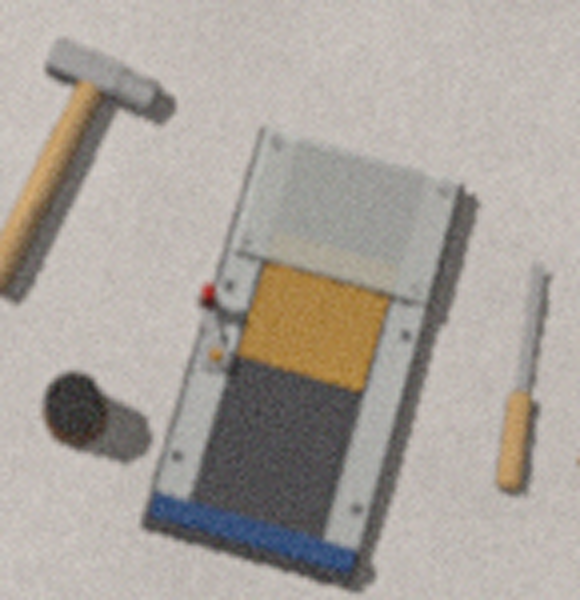

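```bash
cat > h.py <<'E'
import cv2,numpy as np
def cam(c):
    R=cv2.Rodrigues(np.array(c["rvec"],float))[0]; t=np.array(c["tvec"],float).ravel(); return np.array(c["intrinsics"]),R,t
def ray(c,uv,z):
    K,R,t=cam(c); uv=np.atleast_2d(uv).astype(float)
    d=(np.linalg.inv(K)@np.c_[uv,np.ones(len(uv))].T).T@R; o=-R.T@t
    return o+d*((z-o[2])/d[:,2])[:,None]
def proj(c,P):
    K,R,t=cam(c); return cv2.projectPoints(np.atleast_2d(P).astype(float),R,t,K,None)[0][:,0]
def blue(c):
    h=cv2.cvtColor(c["color"],cv2.COLOR_RGB2HSV); return cv2.inRange(h,(105,110,40),(125,255,255))
def gold(c):
    h=cv2.cvtColor(c["color"],cv2.COLOR_RGB2HSV); return cv2.inRange(h,(12,120,70),(28,255,255))
def comp(m,uv):
    n,l,s,ce=cv2.connectedComponentsWithStats(m); best=[i for i in range(1,n) if s[i,4]>40]
    i=min(best,key=lambda i:np.hypot(*(ce[i]-uv))); return (l==i).astype(np.uint8),s[i],ce[i]
E
python3 - <<'E'
import pickle; from h import *
C={n:pickle.load(open(f"pics/{n}0.pkl","rb")) for n in("scene","top")}
for n in C:
    K,R,t=cam(C[n]); print(n,"cam at",(-R.T@t).round(3))
clk={"scene":(245,180,[(113,38),(322,48),(82,272),(308,282),(47,427),(295,440)]),
     "top":(275,95,[(357,550),(155,493),(424,300),(237,252),(462,184),(264,128)])}
# names: stop top near right, near left ; guard near right, near left; guard far R, far L
L=np.array([(-108,-75,30),(-108,75,30),(100,-75,32),(100,75,32),(200,-75,32),(200,75,32)])/1000
from scipy.optimize import least_squares
allA=[];allB=[]
for n,(x0,y0,pts) in clk.items():
    uv=(np.array(pts)+.5)/4-.5+[x0,y0]
    W=np.array([ray(C[n],u,l[2])[0] for u,l in zip(uv,L)])
    f=lambda p:(np.c_[p[0]+np.cos(p[2])*L[:,0]-np.sin(p[2])*L[:,1],p[1]+np.sin(p[2])*L[:,0]+np.cos(p[2])*L[:,1]]-W[:,:2]).ravel()
    s=least_squares(f,[.6,0,0]); print(n,s.x[:2].round(4),np.degrees(s.x[2]).round(2),(s.fun.reshape(-1,2)*1000).round(1).tolist())
# blue and gold components
for n,g in dict(scene=((299,192),(293,238)),top=((339,230),(352,177))).items():
    for mf,q,z in((blue,g[0],.03),(gold,g[1],.024)):
        m,s,ce=comp(mf(C[n]),q); ct=max(cv2.findContours(m,0,1)[0],key=cv2.contourArea)
        b=cv2.boxPoints(cv2.minAreaRect(ct)); W=ray(C[n],b,z); rect=cv2.minAreaRect((ray(C[n],ct[:,0],z)[:,:2]*1000).astype(np.float32))
        print(n,mf.__name__,s,"rect mm",np.round(rect[0],1),np.round(rect[1],1),round(rect[2],1))
E
```

```text
scene cam at [ 1.228 -0.116  0.883]
top cam at [ 0.235 -0.033  1.455]
scene [ 0.5829 -0.0817] -10.83 [[1.0, 2.0], [0.0, -1.0], [3.8, -5.0], [5.7, -1.5], [-5.6, 2.3], [-5.0, 3.1]]
top [ 0.5805 -0.0842] -11.26 [[-12.5, 1.8], [-11.5, 1.1], [2.2, -3.1], [7.2, 4.0], [8.0, -0.2], [6.7, -3.6]]
scene blue [274 190  51   7 214] rect mm [485.7 -63.3] [146.7  16.9] 78.2
scene gold [274 226  38  24 765] rect mm [635.4 -94.8] [95.2 69. ] 77.9
top blue [313 219  51  19 274] rect mm [478.5 -63.7] [147.1  17.8] 78.8
top gold [335 161  37  32 786] rect mm [637.  -94.7] [94.7 75.6] 78.0
```

Run:
```python
import pickle; from h import *
C={n:pickle.load(open(f"pics/{n}0.pkl","rb")) for n in("scene","top")}
yaw=np.radians(-11.9);ax=np.array([np.cos(yaw),np.sin(yaw)]);ay=np.array([-ax[1],ax[0]])
o=np.array([.582,-.0835])
z=.03
def prof(n,s,t0,dirn,off,lat,z):
    acc=0
    for l in lat:
        P=np.array([np.r_[o+ (ax*a+ay*l if dirn=='x' else ay*a+ax*l),z] for a in s])
        uv=proj(C[n],P).astype(np.float32)
        acc=acc+cv2.remap(C[n]["color"],uv[:,0][None],uv[:,1][None],cv2.INTER_LINEAR)[0].astype(float)
    return (acc/len(lat))
for n in C:
    s=np.arange(-.13,.12,.003);p=prof(n,s,0,'x',0,np.arange(-.025,.03,.005),.024)
    print(n,"along x at z=.024");print(' '.join(f"{a*1000:.0f}:{int(q[0])},{int(q[2])}" for a,q in zip(s,p)))
    s=np.arange(-.1,.1,.0025)
    for nm,lat in(("stop z.03",np.arange(-.104,-.094,.002)),("plate z.024",np.arange(.05,.09,.005))):
        p=prof(n,s,0,'y',0,lat,.03 if 'stop' in nm else .024)
        print(n,"along y",nm);print(' '.join(f"{a*1000:.0f}:{int(q[0])},{int(q[2])}" for a,q in zip(s,p)))
```

```text
scene along x at z=.024
-130:143,132 -127:141,130 -124:136,127 -121:124,120 -118:101,107 -115:70,92 -112:42,79 -109:26,73 -106:20,69 -103:17,65 -100:15,56 -97:12,44 -94:15,35 -91:21,33 -88:28,34 -85:33,37 -82:37,38 -79:37,39 -76:37,39 -73:38,39 -70:38,39 -67:37,39 -64:37,39 -61:37,39 -58:37,39 -55:37,39 -52:37,39 -49:37,39 -46:37,39 -43:37,39 -40:37,39 -37:37,39 -34:37,39 -31:37,39 -28:37,39 -25:37,39 -22:37,39 -19:37,39 -16:38,39 -13:37,39 -10:38,39 -7:38,39 -4:37,39 -1:37,39 2:37,39 5:37,39 8:38,40 11:38,40 14:40,39 17:51,39 20:73,39 23:98,40 26:114,41 29:120,41 32:121,41 35:121,41 38:121,41 41:120,41 44:121,41 47:120,41 50:120,41 53:120,41 56:120,41 59:119,41 62:119,41 65:119,41 68:119,41 71:119,41 74:120,41 77:119,41 80:120,41 83:120,42 86:122,50 89:127,68 92:133,90 95:131,103 98:125,105 101:122,105 104:121,104 107:121,104 110:121,104 113:121,104 116:121,104 119:121,105
scene along y stop z.03
-100:144,133 -98:144,133 -95:145,134 -92:145,134 -90:145,133 -88:143,131 -85:138,127 -82:127,117 -80:104,99 -77:74,80 -75:45,67 -72:28,67 -70:22,69 -67:20,70 -65:21,71 -62:21,71 -60:22,71 -
[... 3292 characters left out ...]
 -70:102,100 -67:100,98 -65:100,98 -62:103,101 -60:105,102 -57:106,104 -55:105,103 -52:99,98 -50:87,79 -47:86,53 -45:99,40 -42:105,40 -40:106,42 -37:105,41 -35:105,41 -32:106,43 -30:105,42 -27:105,41 -25:106,43 -22:106,41 -20:105,40 -17:106,41 -15:106,42 -12:106,43 -10:105,41 -7:104,41 -5:105,41 -2:105,41 0:105,41 3:107,43 5:106,41 8:106,42 10:107,43 13:105,42 15:106,43 18:106,43 20:106,42 23:107,43 25:106,43 28:104,41 30:105,40 33:106,41 35:106,42 38:105,43 40:104,43 43:104,42 45:100,41 48:88,48 50:76,64 53:87,86 55:101,99 58:105,103 60:105,102 63:103,100 65:98,96 68:94,93 70:94,92 73:93,90 75:88,83 78:81,68 80:85,63 83:101,75 85:111,90 88:117,104 90:120,111 93:120,113 95:120,113 98:120,113
```

```bash
cat >> h.py <<'E'
from scipy.spatial.transform import Rotation as Ro
JO=np.array([.5783,-.0827]);JY=-11.9
def j2w(x,y,z): # jig mm -> world m, z above bed mm
    a=np.radians(JY); return np.r_[JO+np.array([np.cos(a)*x-np.sin(a)*y,np.sin(a)*x+np.cos(a)*y])/1000,.018+z/1000]
def w2j(p):
    a=np.radians(-JY); d=(np.array(p)[:2]-JO)*1000
    return np.r_[np.cos(a)*d[0]-np.sin(a)*d[1],np.sin(a)*d[0]+np.cos(a)*d[1],(p[2]-.018)*1000]
def go(s,P,rpy=(180,0,JY)):
    R=Ro.from_euler('xyz',s["eef_rot"],degrees=True)
    return R.inv().apply(P-s["tcp_pos"]),(R.inv()*Ro.from_euler('xyz',rpy,degrees=True)).as_rotvec()
E
python3 - <<'E'
from plant import r; from h import *
s=r.get_state()
for z in(150,40): print(go(s,j2w(54.3,0,z)))
E
```

```text
(array([0.62713102, 0.55499686, 0.05863753]), array([ 1.47325411e-03, -4.10522480e-05, -1.28197843e-01]))
(array([0.62711614, 0.55483554, 0.16863741]), array([ 1.47325411e-03, -4.10522480e-05, -1.28197843e-01]))
```

Emit:
step_arm([
  [[0.015,0.013,0.0],[0,0,0],1],
  [[0.045,0.04,0.0],[0,0,-0.01],1],
  [[0.08,0.07,0.0],[0,0,-0.02],1],
  [[0.115,0.1,0.0],[0,0,-0.03],1],
  [[0.15,0.13,0.0],[0,0,-0.04],1],
  [[0.185,0.16,0.0],[0,0,-0.05],1],
  [[0.22,0.19,0.0],[0,0,-0.06],1],
  [[0.255,0.22,0.0],[0,0,-0.06],1],
  [[0.285,0.25,0.0],[0,0,-0.06],1],
  [[0.31,0.275,0.0],[0,0,-0.06],1],
], force=10)

```text
time_s: 1.1
tcp_pos: [0.4249, 0.2733, 0.2264]
eef_rot: [180.0, 0.0, -15.8]
contact_force: [0.6, -0.0, 0.8]
gripper_width: 0.0133
```

```bash
cat > st.py <<'E'
import sys
from plant import r; from h import *
np.set_printoptions(suppress=True,precision=4)
s=r.get_state(); print(s["time_s"],"tcp",s["tcp_pos"],"jig",w2j(s["tcp_pos"]).round(1),"rot",s["eef_rot"].round(2),"F",s["contact_force"].round(2),"M",s["moment"].round(2),"w",round(s["gripper_width"],4))
for a in sys.argv[1:]:
    print(a,*go(s,j2w(*map(float,a.split(',')))))
E
python3 st.py 54.3,0,150 54.3,0,40; python3 -c "
from plant import r;print(r.get_state()['joints'])"
```

```text
1.1 tcp [0.4249 0.2733 0.2264] jig [-223.5  316.7  208.4] rot [179.98   0.01 -15.84] F [ 0.59 -0.04  0.82] M [ 0.05 -0.11  0.05] w 0.0133
54.3,0,150 [0.2989 0.2969 0.0584] [ 0.0003  0.0002 -0.0687]
54.3,0,40 [0.2989 0.2968 0.1684] [ 0.0003  0.0002 -0.0687]
[ 5.50539713e+01  4.43505415e+00 -2.03172094e+01 -7.27729299e-03
 -6.52678335e+01  1.91127850e+01]
```

Emit:
step_arm([
  [[0.015,0.015,0.003],[0,0,-0.005],1],
  [[0.045,0.045,0.008],[0,0,-0.01],1],
  [[0.08,0.08,0.016],[0,0,-0.02],1],
  [[0.115,0.115,0.025],[0,0,-0.03],1],
  [[0.15,0.15,0.035],[0,0,-0.04],1],
  [[0.185,0.185,0.045],[0,0,-0.05],1],
  [[0.22,0.22,0.055],[0,0,-0.06],1],
  [[0.255,0.255,0.058],[0,0,-0.07],1],
  [[0.285,0.283,0.058],[0,0,-0.07],1],
  [[0.3,0.297,0.058],[0,0,-0.07],1],
])

```text
time_s: 2.1
tcp_pos: [0.6331, -0.0953, 0.1674]
eef_rot: [180.0, 0.1, -11.9]
contact_force: [-0.7, 0.2, 0.3]
gripper_width: 0.0004
```

```bash
python3 st.py 54.3,0,150 54.3,0,20
```

```text
2.1 tcp [ 0.6331 -0.0953  0.1674] jig [ 56.2  -1.  149.4] rot [179.95   0.08 -11.93] F [-0.71  0.22  0.29] M [ 0.03  0.01 -0.01] w 0.0004
54.3,0,150 [-0.0019 -0.001  -0.0006] [ 0.0009  0.0014 -0.0006]
54.3,0,20 [-0.0017 -0.0011  0.1294] [ 0.0009  0.0014 -0.0006]
```

Emit:
step_arm([
  [[-0.001,-0.001,0.01],[0,0,0],1],
  [[-0.002,-0.001,0.035],[0,0,0],1],
  [[-0.002,-0.001,0.065],[0,0,0],1],
  [[-0.002,-0.001,0.09],[0,0,0],1],
  [[-0.002,-0.001,0.11],[0,0,0],1],
  [[-0.002,-0.001,0.122],[0,0,0],1],
  [[-0.002,-0.001,0.128],[0,0,0],1],
  [[-0.002,-0.001,0.13],[0,0,0],1],
  [[-0.002,-0.001,0.13],[0,0,0],1],
])

```text
time_s: 3.0
tcp_pos: [0.6309, -0.0904, 0.0391]
eef_rot: [-180.0, -0.0, -11.8]
contact_force: [0.5, -0.6, 0.2]
gripper_width: 0.0004
```

```bash
python3 st.py 54.3,0,8
python3 - <<'E'
from plant import r; from h import *
for n,(x0,y0,w,h) in dict(scene=(245,180,125,115),top=(275,95,145,150)).items():
    c=r.capture(n)["color"][:,:,::-1]
    k=c[y0:y0+h,x0:x0+w]; k=cv2.resize(np.clip(k.astype(float)*1.6,0,255).astype(np.uint8),None,fx=3,fy=3,interpolation=cv2.INTER_CUBIC)
    cv2.imwrite(f"pics/{n}1z.png",k)
E
```

```text
3.0 tcp [ 0.6309 -0.0904  0.0391] jig [53.1  3.3 21.1] rot [-179.99   -0.04  -11.78] F [ 0.53 -0.64  0.21] M [-0.01  0.    0.01] w 0.0004
54.3,0,8 [0.0012 0.0033 0.0131] [-0.0002 -0.0008  0.0022]
```

View pics/scene1z.png

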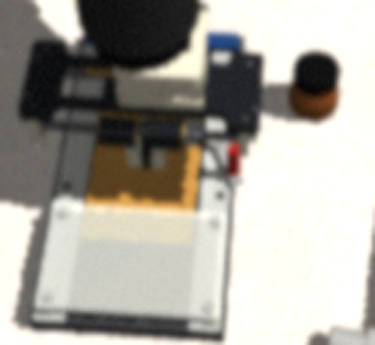

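Emit:
step_arm([
  [[0.0005,0.001,0.003],[0,0,0],1],
  [[0.001,0.003,0.006],[0,0,0],1],
  [[0.001,0.003,0.009],[0,0,0],1],
  [[0.001,0.003,0.01],[0,0,0],1],
  [[0.001,0.003,0.0105],[0,0,0],1],
  [[0.001,0.003,0.011],[0,0,0],1],
  [[0.001,0.003,0.0113],[0,0,0],1],
  [[0.001,0.003,0.0116],[0,0,0],1],
  [[0.001,0.003,0.0119],[0,0,0],1],
])

```text
time_s: 4.0
tcp_pos: [0.6309, -0.0937, 0.0267]
eef_rot: [-180.0, -0.0, -11.8]
contact_force: [0.1, -0.1, 0.2]
gripper_width: 0.0007
```

```bash
python3 st.py 54.3,0,6
```

```text
4.0 tcp [ 0.6309 -0.0937  0.0267] jig [53.8  0.1  8.7] rot [-180.     -0.    -11.79] F [ 0.05 -0.11  0.18] M [-0.04  0.01  0.01] w 0.0007
54.3,0,6 [0.0005 0.0001 0.0027] [-0.     -0.0001  0.002 ]
```

2.7 mm remain; 0.3 mm per row (3 mm/s), in short calls.

Emit:
step_arm([
  [[0,0,0.0004],[0,0,0],1],
  [[0,0,0.0008],[0,0,0],1],
  [[0,0,0.0012],[0,0,0],1],
  [[0,0,0.0016],[0,0,0],1],
  [[0,0,0.0019],[0,0,0],1],
])

```text
time_s: 4.5
tcp_pos: [0.6309, -0.0938, 0.0247]
eef_rot: [180.0, 0.0, -11.8]
contact_force: [1.1, 0.3, 0.7]
gripper_width: 0.0005
```

Emit:
step_arm([
  [[0,0,0.0003],[0,0,0],1],
  [[0,0,0.0005],[0,0,0],1],
])

```text
time_s: 4.7
tcp_pos: [0.6309, -0.0937, 0.0244]
eef_rot: [180.0, -0.0, -11.8]
contact_force: [-1.1, 0.2, 2.1]
gripper_width: 0.0006
```

Emit:
step_arm([
  [[0,0,0.0003],[0,0,0],1],
  [[0,0,0.0003],[0,0,0],1],
])

```text
time_s: 4.9
tcp_pos: [0.6309, -0.0938, 0.0243]
eef_rot: [180.0, -0.0, -11.8]
contact_force: [-1.8, -0.1, 4.6]
gripper_width: 0.0004
```

Emit:
step_arm([
  [[0,0,0.0002],[0,0,0],1],
  [[0,0,0.0004],[0,0,0],1],
  [[0,0,0.0004],[0,0,0],1],
])

```text
time_s: 5.2
tcp_pos: [0.6311, -0.0938, 0.0243]
eef_rot: [180.0, -0.0, -11.8]
contact_force: [-2.6, 0.9, 7.8]
gripper_width: 0.0004
```

Emit:
step_arm([
  [[0,0,0.0003],[0,0,0],1],
  [[0,0,0.0006],[0,0,0],1],
  [[0,0,0.0007],[0,0,0],1],
  [[0,0,0.0007],[0,0,0],1],
])

```text
time_s: 5.6
tcp_pos: [0.6315, -0.0939, 0.0243]
eef_rot: [180.0, -0.1, -11.8]
contact_force: [-3.2, 0.6, 11.7]
gripper_width: 0.0004
```

Emit:
step_arm([
  [[0,0,0.0002],[0,0,0],1],
  [[-0.001,0,0.0003],[0,0,0],1],
  [[-0.0025,0,0.0003],[0,0,0],1],
  [[-0.005,0,0.0003],[0,0,0],1],
  [[-0.0075,0,0.0003],[0,0,0],1],
  [[-0.01,0,0.0003],[0,0,0],1],
  [[-0.0125,0,0.0003],[0,0,0],1],
])

```text
time_s: 6.3
tcp_pos: [0.6214, -0.0911, 0.0243]
eef_rot: [-179.9, -0.3, -11.7]
contact_force: [2.2, -0.5, 7.1]
gripper_width: 0.0003
```

```bash
cat > pf.py <<'E'
from plant import r; from h import *
c=r.capture("scene"); h=cv2.cvtColor(c["color"],cv2.COLOR_RGB2HSV)
import sys
k=c["color"][180:295,245:370,::-1]; k=cv2.resize(np.clip(k.astype(float)*2,0,255).astype(np.uint8),None,fx=4,fy=4,interpolation=cv2.INTER_CUBIC)
cv2.imwrite(f"pics/{sys.argv[1]}.png",k)
E
python3 st.py; python3 pf.py d1
```

```text
6.3 tcp [ 0.6214 -0.0911  0.0243] jig [43.9  0.6  6.3] rot [-179.95   -0.3   -11.73] F [ 2.16 -0.51  7.13] M [-0.2  -0.9  -0.04] w 0.0003
```

View pics/d1.png

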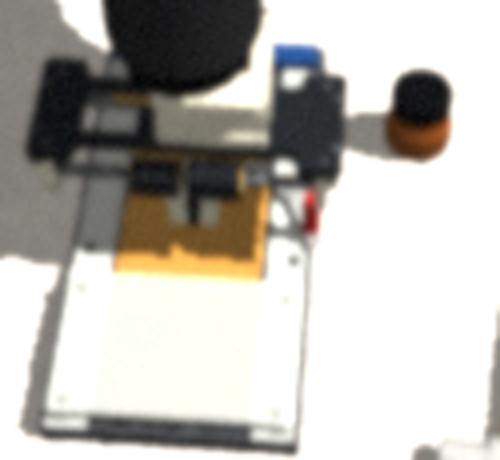

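Emit:
step_arm([
  [[0,0,0.0003],[0,0,0],1],
  [[-0.001,0,0.0006],[0,0,0],1],
  [[-0.003,0,0.0009],[0,0,0],1],
  [[-0.0055,0,0.001],[0,0,0],1],
  [[-0.008,0,0.001],[0,0,0],1],
])

```text
time_s: 6.85
tcp_pos: [0.6149, -0.0895, 0.0243]
eef_rot: [-179.9, -0.5, -11.7]
contact_force: [2.8, -0.8, 10.5]
gripper_width: 0.0005
```

```bash
python3 st.py; python3 pf.py d2
python3 - <<'E'
from plant import r; import pickle
from h import *
# far edge seen through guard: profile along jig x (y -30..30) 
for n in("scene","top"):
    c=r.capture(n); pickle.dump(c,open(f"pics/{n}2.pkl","wb")); c0=pickle.load(open(f"pics/{n}0.pkl","rb"))
    for nm,cc in((n+"0",c0),(n+"now",c)):
        acc=0;s=np.arange(60,140,3)
        for l in range(-32,33,8):
            uv=proj(cc,[j2w(a,l,6) for a in s]).astype(np.float32); acc=acc+cv2.remap(cc["color"],uv[:,0][None],uv[:,1][None],1)[0].astype(float)/9
        print(nm,' '.join(f"{a}:{int(q[0])},{int(q[2])}" for a,q in zip(s,acc)))
E
```

```text
6.85 tcp [ 0.6149 -0.0895  0.0243] jig [37.3  0.9  6.3] rot [-179.92   -0.45  -11.7 ] F [ 2.84 -0.85 10.45] M [-0.3  -1.22  0.02] w 0.0005
scene0 60:120,41 63:119,41 66:119,41 69:119,41 72:119,41 75:119,41 78:120,41 81:119,41 84:119,41 87:120,42 90:122,50 93:128,70 96:132,92 99:131,103 102:125,105 105:122,105 108:122,104 111:121,104 114:122,104 117:122,104 120:121,104 123:121,105 126:118,105 129:113,104 132:110,104 135:108,104 138:108,104
scenenow 60:56,20 63:61,21 66:71,24 69:91,31 72:115,40 75:132,46 78:138,48 81:139,49 84:139,49 87:140,51 90:143,61 93:149,83 96:154,107 99:152,121 102:145,123 105:141,122 108:138,122 111:134,122 114:129,122 117:127,122 120:126,122 123:126,122 126:126,122 129:127,122 132:127,122 135:127,122 138:127,122
top0 60:106,42 63:105,41 66:106,42 69:106,42 72:106,43 75:106,43 78:105,41 81:105,42 84:106,42 87:106,43 90:106,42 93:104,41 96:95,43 99:87,60 102:95,82 105:104,92 108:106,94 111:106,94 114:106,94 117:106,93 120:104,93 123:102,95 126:98,94 129:97,95 132:96,94 135:97,94 138:96,94
topnow 60:33,29 63:30,28 66:32,31 69:32,29 72:30,28 75:35,32 78:42,36 81:51,43 84:55,47 87:52,44 90:46,39 93:44,37 96:43,36 99:42,34 102:41,34 105:41,32 108:41,32 111:41,33 114:42,35 117:43,36 120:40,34 123:40,32 126:40,34 129:47,38 132:55,44 135:63,50 138:64,51
```

Emit:
step_arm([
  [[-0.001,0,0.0003],[0,0,0],1],
  [[-0.003,0,0.0005],[0,0,0],1],
  [[-0.0055,0.0003,0.0006],[0,0,0],1],
  [[-0.008,0.0004,0.0006],[0,0,0],1],
  [[-0.0105,0.0005,0.0006],[0,0,0],1],
  [[-0.013,0.0006,0.0006],[0,0,0],1],
  [[-0.0155,0.0007,0.0006],[0,0,0],1],
  [[-0.018,0.0008,0.0006],[0,0,0],1],
])

```text
time_s: 7.8
tcp_pos: [0.5981, -0.0865, 0.0243]
eef_rot: [-179.9, -0.5, -11.7]
contact_force: [3.8, -1.3, 14.4]
gripper_width: 0.0
```

```bash
python3 st.py
```

```text
7.8 tcp [ 0.5981 -0.0865  0.0243] jig [20.1  0.4  6.3] rot [-179.89   -0.55  -11.68] F [ 3.79 -1.33 14.4 ] M [-0.27 -1.46  0.05] w 0.0
```

Emit:
step_arm([
  [[-0.0015,0,0],[0,0,0],1],
  [[-0.004,0,0],[0,0,0],1],
  [[-0.0065,0,0],[0,0,0],1],
  [[-0.009,0,0],[0,0,0],1],
  [[-0.0115,0,0],[0,0,0],1],
  [[-0.014,0,0],[0,0,0],1],
  [[-0.0165,0,0],[0,0,0],1],
  [[-0.019,0,0],[0,0,0],1],
  [[-0.0215,0,0],[0,0,0],1],
  [[-0.024,0,0],[0,0,0],1],
])

```text
time_s: 8.8
tcp_pos: [0.5747, -0.0814, 0.0242]
eef_rot: [-179.9, -0.6, -11.7]
contact_force: [3.6, -1.1, 14.9]
gripper_width: 0.0008
```

```bash
python3 st.py;python3 pf.py d3
```

```text
8.8 tcp [ 0.5747 -0.0814  0.0242] jig [-3.7  0.5  6.2] rot [-179.88   -0.56  -11.67] F [ 3.56 -1.12 14.9 ] M [-0.36 -1.53 -0.04] w 0.0008
```

View pics/d3.png

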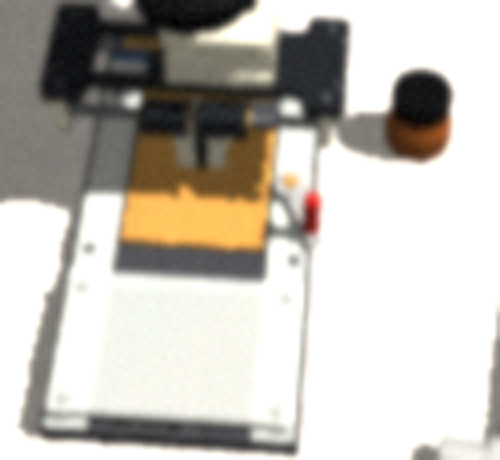

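The blank has come out from under the guard: its far edge is at zoom y≈245, straight across the jig, and the red pin is untouched at (313,213). Next I measure the far edge.

```bash
cat > fe.py <<'E'
# far edge of blank along jig x, at plate top, for several y; scene view
from plant import r; from h import *; import sys
c=r.capture("scene"); lo,hi=int(sys.argv[1]),int(sys.argv[2]); s=np.arange(lo,hi,.5); o=[]
for l in range(-40,41,10):
    uv=proj(c,[j2w(a,l,6) for a in s]).astype(np.float32); p=cv2.remap(c["color"],uv[:,0][None],uv[:,1][None],1)[0].astype(float)
    d=p[:,0]-p[:,2]; d=np.convolve(d,np.ones(5)/5,'same'); g=np.gradient(d)[4:-4]; o.append((l,float(s[4:-4][np.argmin(g)])))
print(o, np.median([v for _,v in o]))
E
python3 fe.py 40 85
```

```text
[(-40, 68.5), (-30, 69.0), (-20, 69.5), (-10, 69.0), (0, 67.5), (10, 70.0), (20, 69.5), (30, 69.0), (40, 68.0)] 69.0
```

Emit:
step_arm([
  [[-0.0015,0,0],[0,0,0],1],
  [[-0.004,0,0],[0,0,0],1],
  [[-0.0065,0,0],[0,0,0],1],
  [[-0.009,0,0],[0,0,0],1],
  [[-0.0115,0,0],[0,0,0],1],
  [[-0.014,0,0],[0,0,0],1],
  [[-0.0165,0,0],[0,0,0],1],
  [[-0.019,0,0],[0,0,0],1],
  [[-0.0215,0,0],[0,0,0],1],
  [[-0.024,0,0],[0,0,0],1],
])

```text
time_s: 9.9
tcp_pos: [0.5515, -0.0764, 0.0242]
eef_rot: [-179.9, -0.6, -11.7]
contact_force: [4.1, -1.1, 16.4]
gripper_width: 0.0005
```

```bash
python3 st.py; python3 fe.py 20 65
```

```text
9.9 tcp [ 0.5515 -0.0764  0.0242] jig [-27.6   0.6   6.2] rot [-179.87   -0.57  -11.66] F [ 4.07 -1.1  16.44] M [-0.38 -1.54  0.04] w 0.0005
[(-40, 45.0), (-30, 45.5), (-20, 47.0), (-10, 46.5), (0, 45.5), (10, 45.5), (20, 45.0), (30, 47.0), (40, 45.5)] 45.5
```

Emit:
step_arm([
  [[-0.0015,0,0],[0,0,0],1],
  [[-0.004,0,-0.0001],[0,0,0],1],
  [[-0.0065,0,-0.0002],[0,0,0],1],
  [[-0.009,0,-0.0002],[0,0,0],1],
  [[-0.0115,0,-0.0002],[0,0,0],1],
  [[-0.014,0,-0.0003],[0,0,0],1],
  [[-0.0165,0,-0.0003],[0,0,0],1],
  [[-0.019,0,-0.0003],[0,0,0],1],
  [[-0.021,0,-0.0003],[0,0,0],1],
  [[-0.022,0,-0.0003],[0,0,0],1],
])

```text
time_s: 10.95
tcp_pos: [0.5296, -0.0718, 0.0242]
eef_rot: [-179.9, -0.5, -11.7]
contact_force: [3.9, -1.0, 14.3]
gripper_width: 0.0006
```

```bash
python3 st.py; python3 fe.py 0 45
```

```text
10.95 tcp [ 0.5296 -0.0718  0.0242] jig [-49.9   0.6   6.2] rot [-179.86   -0.53  -11.67] F [ 3.92 -0.99 14.34] M [-0.36 -1.54 -0.05] w 0.0006
[(-40, 23.0), (-30, 24.0), (-20, 23.5), (-10, 23.0), (0, 22.0), (10, 25.0), (20, 24.0), (30, 23.0), (40, 22.5)] 23.0
```

Emit:
step_arm([
  [[-0.001,0,0],[0,0,0],1],
  [[-0.002,0,0],[0,0,0],1],
  [[-0.003,0,0],[0,0,0],1],
  [[-0.004,0,0],[0,0,0],1],
  [[-0.0048,0,0],[0,0,0],1],
  [[-0.0055,0,0],[0,0,0],1],
])

```text
time_s: 11.6
tcp_pos: [0.5244, -0.0707, 0.0242]
eef_rot: [-179.9, -0.5, -11.7]
contact_force: [3.8, -0.9, 15.8]
gripper_width: 0.0006
```

Emit:
step_arm([
  [[-0.0005,0,0],[0,0,0],1],
  [[-0.001,0,0],[0,0,0],1],
  [[-0.0015,0,0],[0,0,0],1],
])

```text
time_s: 11.9
tcp_pos: [0.523, -0.0704, 0.0242]
eef_rot: [-179.9, -0.5, -11.7]
contact_force: [4.4, -0.9, 14.8]
gripper_width: 0.0004
```

```bash
python3 st.py; python3 fe.py -10 35
```

```text
11.9 tcp [ 0.523  -0.0704  0.0242] jig [-56.7   0.7   6.2] rot [-179.86   -0.54  -11.67] F [ 4.44 -0.88 14.77] M [-0.34 -1.55  0.03] w 0.0004
[(-40, 15.0), (-30, 17.0), (-20, 17.5), (-10, 16.5), (0, 16.0), (10, 18.0), (20, 17.5), (30, 16.5), (40, 15.5)] 16.5
```

About 2–3 mm left; I continue at 5 mm/s and watch for the force to rise at the stop.

Emit:
step_arm([
  [[-0.0005,0,0],[0,0,0],1],
  [[-0.001,0,0],[0,0,0],1],
  [[-0.0015,0,0],[0,0,0],1],
])

```text
time_s: 12.25
tcp_pos: [0.5215, -0.0701, 0.0242]
eef_rot: [-179.9, -0.5, -11.7]
contact_force: [3.6, -0.0, 15.2]
gripper_width: 0.0004
```

Emit:
step_arm([
  [[-0.0005,0,0],[0,0,0],1],
  [[-0.001,0,0],[0,0,0],1],
])

```text
time_s: 12.45
tcp_pos: [0.5205, -0.0698, 0.0242]
eef_rot: [-179.9, -0.5, -11.7]
contact_force: [4.8, -0.7, 15.7]
gripper_width: 0.0008
```

Emit:
step_arm([
  [[-0.0005,0,0],[0,0,0],1],
  [[-0.001,0,0],[0,0,0],1],
])

```text
time_s: 12.65
tcp_pos: [0.5196, -0.0696, 0.0242]
eef_rot: [-179.9, -0.5, -11.7]
contact_force: [3.7, 0.0, 16.1]
gripper_width: 0.0005
```

```bash
python3 st.py; python3 fe.py -10 35
```

```text
12.65 tcp [ 0.5196 -0.0696  0.0242] jig [-60.2   0.7   6.2] rot [-179.85   -0.55  -11.66] F [ 3.68  0.01 16.13] M [-0.36 -1.52 -0.03] w 0.0005
[(-40, 11.5), (-30, 14.0), (-20, 12.5), (-10, 13.5), (0, 12.0), (10, 13.5), (20, 14.0), (30, 13.0), (40, 12.0)] 13.0
```

Emit:
step_arm([
  [[-0.0005,0,0],[0,0,0],1],
  [[-0.001,0,-0.0001],[0,0,0],1],
])

```text
time_s: 12.9
tcp_pos: [0.5185, -0.0694, 0.0242]
eef_rot: [-179.9, -0.5, -11.7]
contact_force: [5.0, -1.8, 14.0]
gripper_width: 0.0005
```

Emit:
step_arm([
  [[-0.0005,0,0],[0,0,0],1],
  [[-0.001,0,-0.0001],[0,0,0],1],
])

```text
time_s: 13.1
tcp_pos: [0.5178, -0.0692, 0.0243]
eef_rot: [-179.8, -0.6, -11.7]
contact_force: [5.6, -2.4, 12.1]
gripper_width: 0.0007
```

```bash
python3 st.py; python3 fe.py -10 35
```

```text
13.1 tcp [ 0.5178 -0.0692  0.0243] jig [-62.    0.7   6.3] rot [-179.84   -0.56  -11.67] F [ 5.64 -2.4  12.12] M [-0.49 -2.06 -0.02] w 0.0007
[(-40, 11.5), (-30, 11.0), (-20, 10.5), (-10, 13.0), (0, 12.5), (10, 11.5), (20, 10.5), (30, 13.0), (40, 12.5)] 11.5
```

Emit:
step_arm([
  [[-0.0004,0,0.0001],[0,0,0],1],
  [[-0.0008,0,0.0002],[0,0,0],1],
  [[-0.0008,0,0.0003],[0,0,0],1],
])

```text
time_s: 13.45
tcp_pos: [0.5174, -0.069, 0.0242]
eef_rot: [-179.8, -0.6, -11.7]
contact_force: [5.3, -0.9, 15.8]
gripper_width: 0.0006
```

```bash
python3 st.py; python3 fe.py -10 35
```

```text
13.45 tcp [ 0.5174 -0.069   0.0242] jig [-62.4   0.8   6.2] rot [-179.84   -0.6   -11.65] F [ 5.28 -0.92 15.79] M [-0.71 -2.06 -0.03] w 0.0006
[(-40, 11.5), (-30, 11.0), (-20, 12.5), (-10, 12.0), (0, 12.0), (10, 11.5), (20, 10.5), (30, 13.0), (40, 12.0)] 12.0
```

Emit:
step_arm([
  [[-0.0005,0,0],[0,0,0],1],
  [[-0.001,0,0],[0,0,0],1],
  [[-0.0015,0,0],[0,0,0],1],
])

```text
time_s: 13.8
tcp_pos: [0.5162, -0.0687, 0.0242]
eef_rot: [-179.8, -0.6, -11.7]
contact_force: [6.2, -1.9, 12.8]
gripper_width: 0.0004
```

```bash
python3 st.py; python3 fe.py -10 35; python3 pf.py d4
```

```text
13.8 tcp [ 0.5162 -0.0687  0.0242] jig [-63.7   0.9   6.2] rot [-179.83   -0.62  -11.65] F [ 6.19 -1.86 12.82] M [-0.57 -2.38 -0.01] w 0.0004
[(-40, 11.5), (-30, 11.0), (-20, 13.0), (-10, 12.5), (0, 12.5), (10, 12.0), (20, 10.5), (30, 13.0), (40, 12.0)] 12.0
```

View pics/d4.png

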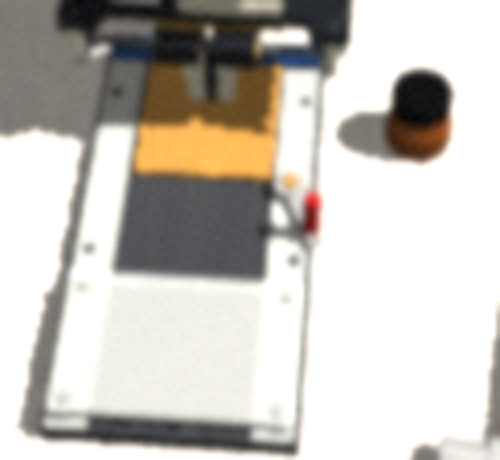

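The far edge stays at the same place while the tip creeps and the tangential force levels off, so the blank is seated. I lift slowly and locate the pin.

Emit:
step_arm([
  [[0,0,-0.0005],[0,0,0],1],
  [[0,0,-0.001],[0,0,0],1],
  [[0,0,-0.0015],[0,0,0],1],
  [[0,0,-0.0025],[0,0,0],1],
  [[0,0,-0.006],[0,0,0],1],
  [[0,0,-0.015],[0,0,0],1],
  [[0,0,-0.03],[0,0,0],1],
  [[0,0,-0.045],[0,0,0],1],
  [[0,0,-0.055],[0,0,0],1],
  [[0,0,-0.06],[0,0,0],1],
])

```text
time_s: 14.9
tcp_pos: [0.5104, -0.0693, 0.0823]
eef_rot: [-180.0, -0.1, -11.8]
contact_force: [-0.0, -0.1, 0.5]
gripper_width: 0.0007
```

```bash
python3 fe.py -10 35
python3 - <<'E'
import pickle; from h import *
C={n:pickle.load(open(f"pics/{n}0.pkl","rb")) for n in("scene","top")}
uvs={}
for n,q in dict(scene=(322.6,233),top=(326.5,169)).items():
    h=cv2.cvtColor(C[n]["color"],cv2.COLOR_RGB2HSV); m=cv2.inRange(h,(0,110,40),(8,255,255))|cv2.inRange(h,(172,110,40),(180,255,255))
    m[:, :int(q[0]-10)]=0; m[:,int(q[0]+10):]=0; m[:int(q[1]-12)]=0; m[int(q[1]+12):]=0
    ys,xs=np.nonzero(m); print(n,len(xs),xs.min(),xs.max(),ys.min(),ys.max(),xs.mean(),ys.mean()); uvs[n]=np.array([xs.mean(),ys.mean()])
    for z in(.047,): print(w2j(ray(C[n],uvs[n],z)[0]))
P=[]
for n in C: K,R,t=cam(C[n]); P.append(K@np.c_[R,t])
X=cv2.triangulatePoints(P[0],P[1],uvs["scene"][:,None],uvs["top"][:,None]).ravel(); X=X[:3]/X[3]; print("tri",X,w2j(X))
th=.43; print("nominal",18.5+40*np.cos(th),62+40*np.sin(th))
E
python3 st.py 54.9,78.7,80 54.9,78.7,14.7
```

```text
[(-40, 11.5), (-30, 11.0), (-20, 10.5), (-10, 13.0), (0, 12.5), (10, 11.5), (20, 11.0), (30, 11.5), (40, 12.0)] 11.5
scene 29 321 324 228 237 322.44827586206895 232.44827586206895
[52.00045882 78.01586057 29.        ]
top 11 326 328 166 170 326.8181818181818 168.0909090909091
[54.25250243 79.18020922 29.        ]
tri [ 0.64697427 -0.0167829   0.04938484] [53.60600722 78.66139771 31.38484227]
nominal 54.8586299869954 78.67483209716843
14.95 tcp [ 0.5105 -0.0693  0.0826] jig [-69.1  -0.8  64.6] rot [-179.96   -0.09  -11.78] F [0.08 0.77 0.67] M [-0.04 -0.09  0.02] w 0.0005
54.9,78.7,80 [ 0.1242 -0.0793 -0.0152] [-0.0006 -0.0016  0.002 ]
54.9,78.7,14.7 [ 0.1241 -0.0792  0.0501] [-0.0006 -0.0016  0.002 ]
```

Emit:
step_arm([
  [[0.01,-0.006,-0.012],[0,0,0],0.55],
  [[0.03,-0.018,-0.016],[0,0,0],0.55],
  [[0.055,-0.034,-0.016],[0,0,0],0.55],
  [[0.08,-0.05,-0.016],[0,0,0],0.55],
  [[0.1,-0.064,-0.016],[0,0,0],0.55],
  [[0.115,-0.074,-0.016],[0,0,0],0.55],
  [[0.122,-0.078,-0.016],[0,0,0],0.55],
  [[0.124,-0.079,-0.016],[0,0,0],0.55],
  [[0.124,-0.079,-0.016],[0,0,0],0.55],
])

```text
time_s: 15.85
tcp_pos: [0.6469, -0.0176, 0.0966]
eef_rot: [180.0, 0.1, -11.8]
contact_force: [-0.3, 0.1, -0.7]
gripper_width: 0.0396
```

```bash
python3 st.py 54.9,78.7,80 54.9,78.7,15;python3 fe.py -10 35
python3 - <<'E'
from plant import r; from h import *
for n,(x0,y0,w,h) in dict(scene=(245,180,125,115),top=(275,95,145,150)).items():
    c=r.capture(n)["color"][:,:,::-1]
    k=c[y0:y0+h,x0:x0+w]; k=cv2.resize(np.clip(k.astype(float)*1.6,0,255).astype(np.uint8),None,fx=4,fy=4,interpolation=cv2.INTER_CUBIC)
    cv2.imwrite(f"pics/{n}5z.png",k)
E
```

```text
15.85 tcp [ 0.6469 -0.0176  0.0966] jig [53.6 77.9 78.6] rot [179.98   0.06 -11.81] F [-0.28  0.05 -0.67] M [-0.02 -0.   -0.03] w 0.0396
54.9,78.7,80 [ 0.0013 -0.0008 -0.0014] [0.0004 0.0011 0.0016]
54.9,78.7,15 [ 0.0013 -0.0009  0.0636] [0.0004 0.0011 0.0016]
[(-40, 4.5), (-30, 8.5), (-20, 13.5), (-10, 13.0), (0, 11.0), (10, 10.5), (20, 11.0), (30, 7.0), (40, 15.5)] 11.0
```

View pics/scene5z.png

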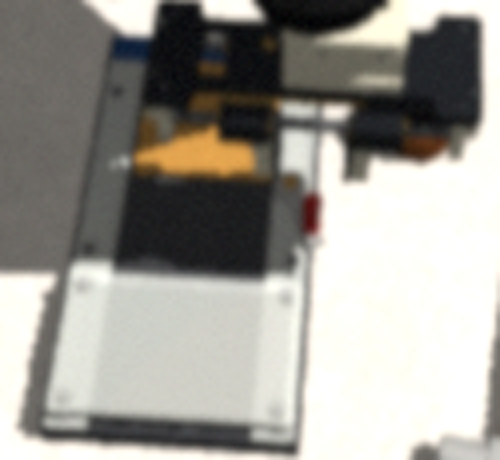

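View pics/top5z.png

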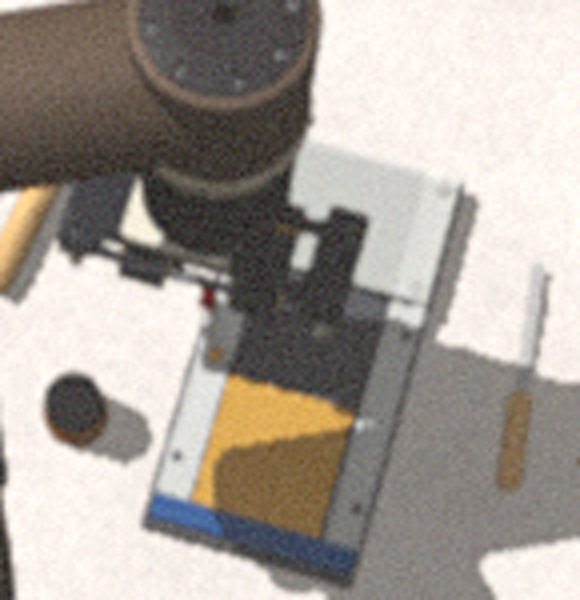

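The top view shows the blank flush against the blue stop (edge at zoom ≈(200,500)–(330,535), no dark gap), and the pin at (208,297) lies between the fingers. I descend now.

Emit:
step_arm([
  [[0.001,-0.001,0.006],[0,0,0],0.55],
  [[0.001,-0.001,0.018],[0,0,0],0.55],
  [[0.001,-0.001,0.03],[0,0,0],0.55],
  [[0.001,-0.001,0.04],[0,0,0],0.55],
  [[0.001,-0.001,0.05],[0,0,0],0.55],
  [[0.001,-0.001,0.057],[0,0,0],0.55],
  [[0.001,-0.001,0.061],[0,0,0],0.55],
  [[0.001,-0.001,0.063],[0,0,0],0.55],
  [[0.001,-0.001,0.063],[0,0,0],0.55],
])

```text
time_s: 16.9
tcp_pos: [0.6488, -0.0166, 0.0341]
eef_rot: [180.0, 0.0, -11.8]
contact_force: [0.9, -0.2, 0.1]
gripper_width: 0.0392
```

```bash
python3 st.py 54.9,78.7,15; python3 pf.py k1
```

```text
16.9 tcp [ 0.6488 -0.0166  0.0341] jig [55.4 79.3 16.1] rot [179.99   0.   -11.79] F [ 0.86 -0.23  0.09] M [-0.08  0.02  0.01] w 0.0392
54.9,78.7,15 [-0.0005  0.0006  0.0011] [0.0001 0.0001 0.002 ]
```

View pics/k1.png

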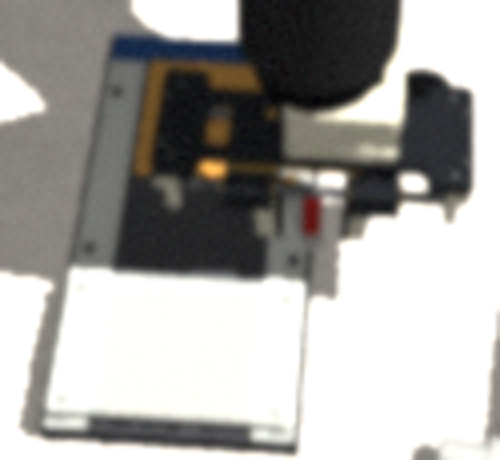

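Emit:
step_arm([
  [[-0.001,0.0005,0.0005],[0,0,0],0.75],
  [[-0.001,0.0005,0.0005],[0,0,0],0.9],
  [[-0.001,0.0005,0.0005],[0,0,0],1],
  [[-0.001,0.0005,0.0005],[0,0,0],1],
  [[-0.001,0.0005,0.0005],[0,0,0],1],
  [[-0.001,0.0005,0.0005],[0,0,0],1],
], force=15)

```text
time_s: 17.55
tcp_pos: [0.6478, -0.0168, 0.0338]
eef_rot: [-180.0, -0.0, -11.8]
contact_force: [-0.4, -0.8, 1.1]
gripper_width: 0.0115
```

```bash
python3 st.py
python3 - <<'E'
from h import *
# arc in tool axes (tool x ~ jig x, tool y ~ -jig y) relative to theta=0
for t in np.arange(0,2.05,.1):
    a=.43-t; print(round(t,1),round(40*(np.cos(a)-np.cos(.43)),1),round(-40*(np.sin(a)-np.sin(.43)),1))
E
```

```text
17.55 tcp [ 0.6478 -0.0168  0.0338] jig [54.4 78.8 15.8] rot [-179.99   -0.02  -11.79] F [-0.45 -0.78  1.12] M [ 0.06  0.07 -0.01] w 0.0115
0.0 0.0 -0.0
0.1 1.5 3.7
0.2 2.6 7.6
0.3 3.3 11.5
0.4 3.6 15.5
0.5 3.5 19.5
0.6 3.1 23.4
0.7 2.2 27.3
0.8 0.9 31.1
0.9 -0.7 34.8
1.0 -2.7 38.3
1.1 -5.0 41.5
1.2 -7.6 44.5
1.3 -10.6 47.2
1.4 -13.7 49.7
1.5 -17.2 51.8
1.6 -20.8 53.5
1.7 -24.5 54.9
1.8 -28.4 55.9
1.9 -32.3 56.5
2.0 -36.3 56.7
```

Emit:
step_arm([
  [[0.0006,0.0015,0],[0,0,0],1],
  [[0.0015,0.0037,0],[0,0,0],1],
  [[0.0026,0.0076,0],[0,0,0],1],
  [[0.0033,0.0115,0],[0,0,0],1],
  [[0.0036,0.0155,0],[0,0,0],1],
  [[0.0035,0.0195,0],[0,0,0],1],
  [[0.0031,0.0234,0],[0,0,0],1],
  [[0.0022,0.0273,0],[0,0,0],1],
  [[0.0009,0.0311,0],[0,0,0],1],
  [[-0.0007,0.0348,0],[0,0,0],1],
])

```text
time_s: 18.55
tcp_pos: [0.6419, -0.0505, 0.034]
eef_rot: [-179.9, -0.2, -11.8]
contact_force: [4.3, 3.6, -2.3]
gripper_width: 0.0117
```

```bash
python3 st.py
```

```text
18.55 tcp [ 0.6419 -0.0505  0.034 ] jig [55.6 44.6 16. ] rot [-179.92   -0.2   -11.78] F [ 4.32  3.59 -2.34] M [ 1.01 -1.78 -0.1 ] w 0.0117
```

Emit:
step_arm([
  [[-0.002,0.0035,0],[0,0,0],1],
  [[-0.0043,0.0067,0],[0,0,0],1],
  [[-0.0069,0.0097,0],[0,0,0],1],
  [[-0.0099,0.0124,0],[0,0,0],1],
  [[-0.013,0.0149,0],[0,0,0],1],
])

```text
time_s: 19.05
tcp_pos: [0.6258, -0.0625, 0.034]
eef_rot: [-179.9, -0.2, -11.8]
contact_force: [4.1, 2.5, -1.0]
gripper_width: 0.011
```

```bash
python3 st.py; python3 pf.py k2
```

```text
19.05 tcp [ 0.6258 -0.0625  0.034 ] jig [42.3 29.6 16. ] rot [-179.93   -0.18  -11.78] F [ 4.14  2.51 -1.03] M [ 0.97 -1.6  -0.14] w 0.011
```

View pics/k2.png

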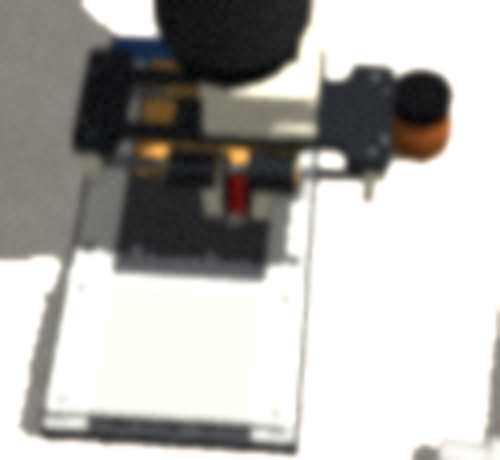

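Emit:
step_arm([
  [[-0.0035,0.0021,0],[0,0,0],1],
  [[-0.0071,0.0038,0],[0,0,0],1],
  [[-0.0108,0.0052,0],[0,0,0],1],
  [[-0.0147,0.0062,0],[0,0,0],1],
  [[-0.0175,0.0067,0],[0,0,0],1],
  [[-0.0195,0.0069,0],[0,0,0],1],
  [[-0.021,0.007,0],[0,0,0],1],
  [[-0.022,0.007,0],[0,0,0],1],
])

```text
time_s: 19.9
tcp_pos: [0.6016, -0.0651, 0.0339]
eef_rot: [-180.0, -0.0, -11.8]
contact_force: [4.7, 0.4, 0.3]
gripper_width: 0.0116
```

```bash
python3 st.py 18.5,22,15.8
```

```text
19.9 tcp [ 0.6016 -0.0651  0.0339] jig [19.1 22.  15.9] rot [-180.     -0.05  -11.78] F [4.71 0.4  0.29] M [ 0.27 -1.75 -0.12] w 0.0116
18.5,22,15.8 [-0.0006  0.      0.0001] [-0.0001 -0.0008  0.0021]
```

Near the end; I push gently until the end stop is felt.

Emit:
step_arm([
  [[-0.0006,0,0],[0,0,0],1],
  [[-0.0012,0,0],[0,0,0],1],
  [[-0.0018,0,0],[0,0,0],1],
])

```text
time_s: 20.2
tcp_pos: [0.5996, -0.0648, 0.0339]
eef_rot: [180.0, -0.0, -11.8]
contact_force: [4.5, 0.5, 2.1]
gripper_width: 0.0116
```

```bash
python3 st.py
```

```text
20.2 tcp [ 0.5996 -0.0648  0.0339] jig [17.1 21.9 15.9] rot [180.    -0.03 -11.78] F [4.52 0.55 2.07] M [ 0.09 -1.59 -0.1 ] w 0.0116
```

Emit:
step_arm([
  [[-0.0006,0,0],[0,0,0],1],
  [[-0.0012,0,0],[0,0,0],1],
  [[-0.0015,0,0],[0,0,0],1],
])

```text
time_s: 20.5
tcp_pos: [0.598, -0.0645, 0.0338]
eef_rot: [180.0, -0.0, -11.8]
contact_force: [4.6, -0.3, 2.5]
gripper_width: 0.0112
```

```bash
python3 st.py; python3 pf.py k3
```

```text
20.5 tcp [ 0.598  -0.0645  0.0338] jig [15.5 21.9 15.8] rot [179.99  -0.01 -11.79] F [ 4.59 -0.26  2.53] M [-0.21 -1.89 -0.1 ] w 0.0112
```

View pics/k3.png

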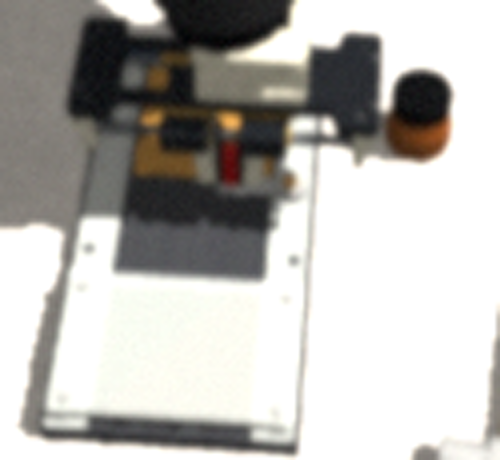

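Emit:
step_arm([
  [[-0.0006,0,0],[0,0,0],1],
  [[-0.0012,0,0],[0,0,0],1],
  [[-0.0015,0,0],[0,0,0],1],
])

```text
time_s: 20.85
tcp_pos: [0.5978, -0.0644, 0.0339]
eef_rot: [-180.0, -0.1, -11.8]
contact_force: [9.7, -3.9, -1.4]
gripper_width: 0.0116
```

```bash
python3 st.py; python3 pf.py k4
python3 - <<'E'
from plant import r; from h import *
c=r.capture("scene"); h=cv2.cvtColor(c["color"],cv2.COLOR_RGB2HSV); m=cv2.inRange(h,(0,130,40),(6,255,255))|cv2.inRange(h,(174,130,40),(180,255,255))
m[:200]=0;m[245:]=0;m[:,:285]=0;m[:,325:]=0
ys,xs=np.nonzero(m);print(len(xs),xs.mean(),ys.mean(),w2j(ray(c,[xs.mean(),ys.mean()],.049)[0]))
E
```

```text
20.85 tcp [ 0.5978 -0.0644  0.0339] jig [15.3 21.9 15.9] rot [-179.99   -0.14  -11.77] F [ 9.66 -3.85 -1.44] M [-1.43 -3.36 -0.1 ] w 0.0116
30 302.0 220.5 [18.812089   20.94843247 31.        ]
```

View pics/k4.png

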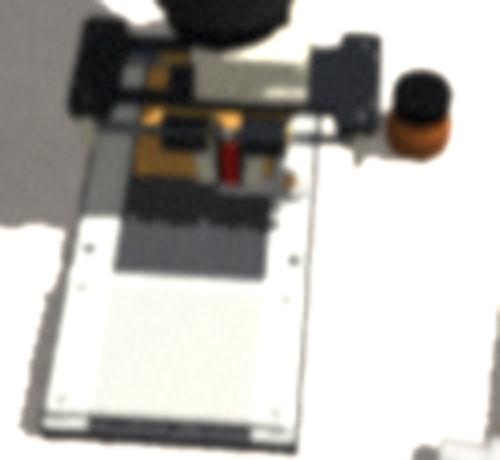

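Emit:
step_arm([
  [[0,0,0],[0,0,0],0.75],
  [[0,0,0],[0,0,0],0.6],
  [[0,0,0],[0,0,0],0.55],
  [[0,0,0],[0,0,0],0.55],
  [[0,0,-0.005],[0,0,0],0.55],
  [[0,0,-0.02],[0,0,0],0.55],
  [[0,0,-0.045],[0,0,0],0.55],
  [[0,0,-0.075],[0,0,0],0.55],
  [[0,0,-0.11],[0,0,0],0.55],
  [[0,0,-0.15],[0,0,0],0.55],
])

```text
time_s: 21.95
tcp_pos: [0.5955, -0.0641, 0.1847]
eef_rot: [180.0, 0.1, -11.8]
contact_force: [0.6, 0.9, 0.1]
gripper_width: 0.0398
```

Emit:
step_arm([
  [[0,-0.02,-0.01],[0,0,0],0.55],
  [[0,-0.06,-0.03],[0,0,0],0.55],
  [[0,-0.105,-0.03],[0,0,0],0.55],
  [[0,-0.15,-0.03],[0,0,0],0.55],
  [[0,-0.195,-0.03],[0,0,0],0.55],
  [[0,-0.24,-0.03],[0,0,0],0.55],
  [[0,-0.28,-0.03],[0,0,0],0.55],
  [[0,-0.31,-0.03],[0,0,0],0.55],
  [[0,-0.325,-0.03],[0,0,0],0.55],
  [[0,-0.33,-0.03],[0,0,0],0.55],
])

```text
time_s: 22.95
tcp_pos: [0.6636, 0.2602, 0.2132]
eef_rot: [180.0, 0.0, -11.7]
contact_force: [-0.0, 0.6, -0.3]
gripper_width: 0.0393
```

```bash
python3 st.py
python3 - <<'E'
from plant import r; from h import *; import pickle
for n,(x0,y0,w,h) in dict(scene=(245,180,125,115),top=(275,95,145,150)).items():
    cc=r.capture(n); pickle.dump(cc,open(f"pics/{n}9.pkl","wb")); c=cc["color"][:,:,::-1]
    k=c[y0:y0+h,x0:x0+w]; k=cv2.resize(np.clip(k.astype(float)*1.6,0,255).astype(np.uint8),None,fx=4,fy=4,interpolation=cv2.INTER_CUBIC)
    cv2.imwrite(f"pics/{n}9z.png",k)
E
```

```text
22.95 tcp [0.6636 0.2602 0.2132] jig [ 12.8 353.2 195.2] rot [179.97   0.04 -11.71] F [-0.04  0.56 -0.34] M [-0.13 -0.01  0.02] w 0.0393
```

View pics/scene9z.png

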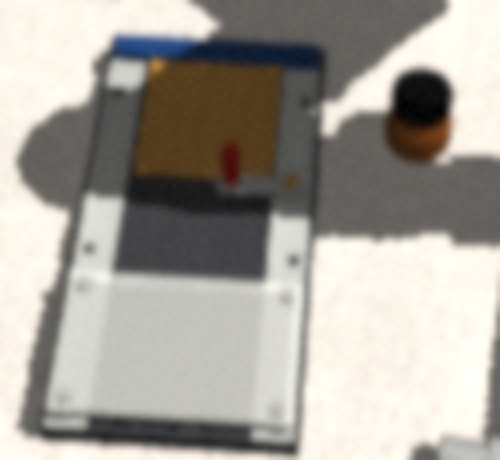

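View pics/top9z.png

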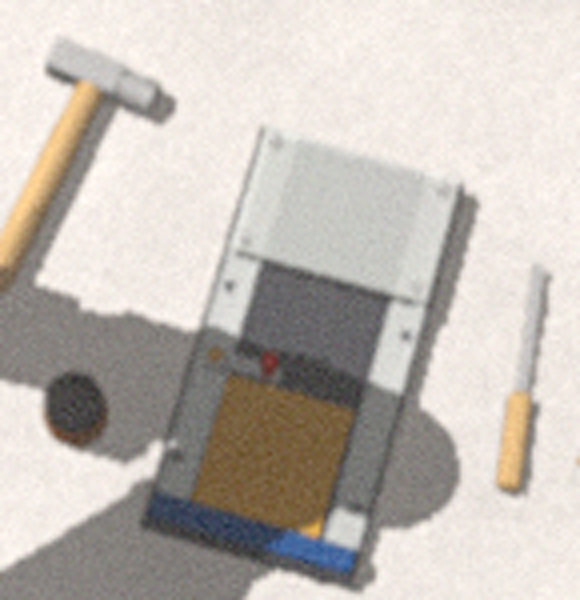

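```bash
python3 - <<'E'
import pickle; from h import *
C={n:pickle.load(open(f"pics/{n}9.pkl","rb")) for n in("scene","top")}
u={};P=[]
for n,(zx,zy,x0,y0) in dict(scene=(231,163,245,180),top=(270,363,275,95)).items():
    q=((zx+.5)/4-.5+x0,(zy+.5)/4-.5+y0)
    h=cv2.cvtColor(C[n]["color"],cv2.COLOR_RGB2HSV); m=cv2.inRange(h,(0,110,30),(7,255,255))|cv2.inRange(h,(172,110,30),(180,255,255))
    k=np.zeros_like(m); a,b=int(q[0]),int(q[1]); k[b-9:b+10,a-7:a+8]=255; ys,xs=np.nonzero(m&k); u[n]=np.array([xs.mean(),ys.mean()]); print(n,len(xs),u[n],w2j(ray(C[n],u[n],.047)[0]))
    K,R,t=cam(C[n]);P.append(K@np.c_[R,t])
X=cv2.triangulatePoints(P[0],P[1],u["scene"][:,None],u["top"][:,None]).ravel();X=X[:3]/X[3];j=w2j(X);print(j)
# plate gap to stop in top: profile
c=C["top"];s=np.arange(-112,-70,2);
for l in(-35,-20,0,20,35):
    uv=proj(c,[j2w(a,l,6) for a in s]).astype(np.float32);p=cv2.remap(c["color"],uv[:,0][None],uv[:,1][None],1)[0];print(l,' '.join(f"{a}:{q[0]},{q[2]}" for a,q in zip(s,p)))
E
python3 fe.py -5 30
```

```text
scene 33 [302.3030303  220.93939394] [18.71899019 21.71037923 29.        ]
top 13 [342.07692308 184.84615385] [19.07144744 22.42718172 29.        ]
[18.99053059 22.16595507 29.43266384]
-35 -112:53,62 -110:46,75 -108:42,87 -106:42,98 -104:45,101 -102:44,101 -100:43,99 -98:42,101 -96:47,101 -94:57,101 -92:79,93 -90:98,78 -88:108,58 -86:97,48 -84:85,41 -82:72,35 -80:75,37 -78:75,38 -76:75,40 -74:77,41 -72:79,42
-20 -112:50,60 -110:47,70 -108:46,86 -106:42,91 -104:38,90 -102:37,85 -100:36,73 -98:36,65 -96:38,62 -94:42,54 -92:50,46 -90:63,42 -88:71,37 -86:76,35 -84:78,39 -82:78,39 -80:78,38 -78:78,41 -76:76,38 -74:74,36 -72:74,34
0 -112:39,44 -110:39,49 -108:39,54 -106:35,54 -104:32,55 -102:33,56 -100:34,55 -98:34,56 -96:34,57 -94:46,55 -92:56,49 -90:65,40 -88:70,37 -86:76,37 -84:79,42 -82:79,42 -80:76,40 -78:75,40 -76:74,39 -74:73,37 -72:73,39
20 -112:42,49 -110:40,51 -108:41,54 -106:40,56 -104:36,55 -102:26,49 -100:36,55 -98:44,62 -96:41,62 -94:42,53 -92:50,47 -90:62,41 -88:70,38 -86:75,38 -84:76,40 -82:77,43 -80:78,44 -78:76,43 -76:75,40 -74:75,38 -72:75,38
35 -112:38,44 -110:44,52 -108:38,52 -106:29,49 -104:33,55 -102:36,56 -100:35,55 -98:33,55 -96:38,56 -94:46,57 -92:57,50 -90:67,43 -88:75,38 -86:77,39 -84:76,39 -82:74,39 -80:74,36 -78:74,36 -76:78,42 -74:75,35 -72:73,33
[(-40, 16.0), (-30, 15.0), (-20, 13.5), (-10, 13.5), (0, 14.5), (10, 10.5), (20, 16.0), (30, 9.0), (40, 9.0)] 13.5
```

```bash
python3 -c "
from plant import r
s=r.get_state();print(s['time_s'],s['contact_force'],abs(s['qd']).max());print(r.close_job())"
```

```text
23.1 [-1.26454447 -0.71739898 -0.36318779] 0.7431677128012528
the job is handed in; nothing more can be done
None
```

I drew the brass blank home against the blue stop, swung the keeper fully across behind it, and handed the job in at 23.1 s with the arm clear. No verdict is reported.

- **Blank:** I touched down at about 3 mm/s. Press readings were about 7 N at first, below your 10 N, then mostly 10–16 N, and never above 16.5 N. Drag speed was about 25 mm/s, slowing to 5 mm/s before the stop. At the end the sideways force rose from about 4 N to 6 N. The far edge then stayed put while the tip crept on another 1.7 mm, so the blank is seated. The top view shows no gap at the stop.
- **Keeper:** I gripped the pin with 15 N and swung it along its arc until it stopped hard, with about 10 N at the tool. The pin then measured jig (19.0, 22.2) mm, against (18.5, 22.0) for the end position.
- **Loose items:** In the last pictures the jar, hammer and file lie where they were.

Two checks were weaker than the rest:
- **Jig position:** The two cameras disagreed by about 2 mm along the jig. At the end stop the arm read 15.3 mm for the pin, while the cameras put it at about 19 mm, so I went by force and pictures.
- **Last far-edge reading:** It was noisy (9–16 mm) because the arm's shadow lay across the blank. The readings just before lift-off were steady, at 11–13 mm.

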